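# Sort the loose bits into the divided tray

### The job

Sort four of the loose bits on the bench into the divided tray: the hex-headed bolt into the middle-sized bay, the ribbed cast ring into the smallest bay, and both casting off-cuts, the straight round stub and the bent one, into the long bay, the straight stub standing upright on its end. Each must rest on the floor of its bay. Leave the large plaster chip, the hollow steel sleeve and the headless hexagonal pillar where they are on the bench.

Things in the scene. Friction and masses are not known exactly. Their poses are not given: they have to be found in the camera images.
- tray: grey sheet-steel tray fixed to the bench at any angle, 207 x 203 mm (its x, y), 26 mm high, walls 4 mm, floor 4 mm thick. Origin: centre of underside, z up. Inside, mm: long bay x -99.5 to 99.5, y 2 to 97.5; middle-sized bay x -99.5 to 20.5, y -97.5 to -2; smallest bay x 24.5 to 99.5, y -97.5 to -2
- bolt: steel M10 bolt with a hexagonal head, lying on the bench, 50 mm long along its y axis; the head, 19 mm wide, is at y 17 to 25 mm; the threaded shank, 10 mm wide (along x) and up to 15 mm above the bench, runs from y -25 to 17 mm. Origin: under its middle on the bench, z up. 35 g
- ring: cast ribbed metal ring (ring nut) standing on its rim, 34 mm high, 33 mm along x; its axis is its y axis, it reaches from y -12 to 8 mm. Its hole counts as filled for contact. Origin: on the bench underneath, z up. 45 g
- straight_stub: pale aluminium casting off-cut: a solid straight round stub, 24 mm diameter, 53 mm high, standing upright. Origin: centre of its lower end, z up along the stub. 60 g
- bent_stub: pale aluminium casting off-cut: a bent round bar lying on the bench, 67 mm long along its y axis, 27 mm wide over the bend along x, 17 mm high. Origin: under its middle on the bench, z up. 45 g
- plaster_chip: white broken plaster chip, irregular, about 28 x 35 mm and 8 mm high, far larger than the crumbs stuck to the bench; stays where it lies. Origin: under its middle
- sleeve: hollow steel spacer sleeve standing on end, 28 mm outside diameter, 16 mm hole (solid to contact), 40 mm high; stays where it stands. Origin: centre of its lower end
- pillar: hexagonal steel pillar without any head, lying on a flat, 50 mm long along its x axis, 15 mm across flats, a tapped hole in each end; stays where it lies. Origin: under its middle
There are look-alikes about, which are no part of the job. What is shaped like the bent_stub but orange or turquoise is not meant. Leave any purple or red look-alike of the ring alone.

How it is judged:
By the outcome, as a careful person would: the job done as asked, in the order asked, and still so for the second after the job is handed in, with the robot touching nothing.
It also fails if it takes over 93 s, if anything falls off the work surface, if the arm or the gripper's body presses on something with over 40 N, if the wrist force passes 120 N, or if a joint passes its speed limit or range.

### The arm

A 6-joint arm with a two-finger parallel gripper is mounted at the origin on a cart in front of the work surface, level with it; the furniture and walls round the work are solid. World frame = base frame: x ahead of the robot, y to its left, z up, the work surface at z = 0. Lengths are in m, angles in rad, forces in N, time in s.
With the tool pointing down it reaches from about 0.35 to 0.775 m from the base axis. Payload 5.5 kg.
Tool frame: the origin (TCP) lies midway between the tips of the shut fingers; the grasp point (between the pads) lies 19 mm behind it (env.hold_point_z is the distance from the TCP to the grasp point, in m); z points along the fingers, y is the line along which they close (so a half turn about z gives the same grasp; the last joint's range is limited). The gripper opens to 85 mm and grips with 20 to 120 N. Pads are 22 mm wide; open, the fingers measure 114 mm over their backs; the gripper's body (76 mm by 85 mm) begins 54 mm behind the grasp point. The pads swing forward as they close: fully open they stand 13 mm farther back than shut.
Start: joints at [-0.14, 0.313, 0.046, 1.304, 0, 1.431], TCP at [0.575, -0, 0.231] pointing down, gripper open.
Joint ranges: [-2.76, 2.76], [-0.86, 1.69], [-1.03, 1.26], [-2.2, 2.34], [-1.47, 1.5], [-3.14, 3.14]. Speed limits (rad/s): [2.57, 2.57, 3.14, 3.14, 3.14, 3.14].

### API

Orientations are given as a unit quaternion [w, x, y, z].
In Python, from workcell import env, read_camera gives the robot as it stands. The module is installed in compiled form; this text tells all that it offers.
- The arm moves only by the tool carry_out, never from a script. Its argument "moves" is a list of rows, each an object of numbers: "tx", "ty", "tz": the shift along the world's x, y, z in cm; "wx", "wy", "wz": the turn, a rotation vector about the world's x, y, z in rad; "claw": the closure, from -1 (fully open) to 1 (shut). A call has 1 to 8 rows; each row shifts and turns the commanded pose from where the row before left it; what a row does not reach is not made up. A row lasts 1/8 s, in which the tool goes at most 62.5 mm and 10.7 degrees, less where a joint would pass 70% of its speed; a pose out of reach is approached as far as the arm can. A call is refused whole if a number of a shift passes 6.25 or a number of a turn 0.188, either way. A call with a gripper value outside its range is refused whole. The fingers move at their own pace and stop on an object; "newtons" is the grip in N (left out, the last holds). Time passes only in rows, so rows that do not move let the fingers close. It gives the time, the measured TCP pose, the force, the opening and the grip force at its end, in the units of the state.
- env.get_state(): the state, without advancing time (a new reading comes with each control period).
- read_camera(name): name is "scene" or "side" or "wrist"; returns a dict with "image" (400x640x3 uint8, blue, green, red), "z_map" (400x640 float32, m along the optical axis (not along the pixel's ray), 0 where there is no reading), "fx", "fy", "cx", "cy" (pixels), "camera_from_world" (4x4, takes a point from world to camera coordinates); the wrist camera has in their place "hand_eye" (4x4, takes a point from camera to tool coordinates, whose origin is the TCP and whose axes are the flange's). Camera axes: x right, y down, z forward; pixel columns grow to the right and rows downward; lengths in m; the calibration is good to about 2 mm. A picture is of the moment at which its call begins: read the wrist's pose just before it.
- env.hand_in(): hands the job in; it is judged then, once.
The state is a dict: "clock": time; "joint_pos": joint angles; "qvel": joint speeds; "tau": joint torques, N m; "tcp_pos": TCP position; "orientation": TCP orientation; "wrist_force": force on the tool from outside, world axes, zero at the start; "ft_torque": the same for the moment, N m; "finger_gap": finger opening in m; "grip_force": force on a finger pad.
Only numpy, scipy, OpenCV 4.12 (cv2) and the standard library are available. Lean on these libraries where they do the work, as an engineer would, in place of code of your own. Each camera call takes 0.05 s, during which the arm holds its last target. There are 200 camera calls.

## Working session

There is one attempt and no reset: what is moved stays moved. The work goes in short steps, Python scripts to look and compute and a tool call to move; the robot and the scene stay as the last step left them, time stands still between calls to the robot, and variables do not carry over. Pictures are saved under pics/ and viewed, at most 14 in all, crops included, and the job is handed in when it is done.

Besides the shell and the picture viewer there is one more tool, called after ">>>" as name([rows], argument=value, ...), one row to a line, values as JSON. carry_out: Moves the arm, as the interface text tells. Its arguments: {"type":"object","properties":{"moves":{"type":"array","items":{"type":"object","properties":{"tx":{"type":"number"},"ty":{"type":"number"},"tz":{"type":"number"},"wx":{"type":"number"},"wy":{"type":"number"},"wz":{"type":"number"},"claw":{"type":"number"}}}},"newtons":{"type":"number"}},"required":["moves"]}

```bash
mkdir -p pics
cat > h.py <<'E'
import numpy as np, cv2
from workcell import env, read_camera
from scipy.spatial.transform import Rotation as R
def T():
    s=env.get_state(); q=s['orientation']; M=np.eye(4); M[:3,:3]=R.from_quat([q[1],q[2],q[3],q[0]]).as_matrix(); M[:3,3]=s['tcp_pos']; return M
def snap(n):
    t=T(); c=read_camera(n)
    c['W']=t@c['hand_eye'] if n=='wrist' else np.linalg.inv(c['camera_from_world'])
    return c
def cloud(c):
    z=c['z_map']; v,u=np.mgrid[:z.shape[0],:z.shape[1]]
    P=np.stack([(u-c['cx'])/c['fx']*z,(v-c['cy'])/c['fy']*z,z],-1)
    P=P@c['W'][:3,:3].T+c['W'][:3,3]; P[z<=0]=np.nan; return P
def ray(c,u,v,z):
    d=c['W'][:3,:3]@np.array([(u-c['cx'])/c['fx'],(v-c['cy'])/c['fy'],1]); o=c['W'][:3,3]; return o+d*(z-o[2])/d[2]
E
python3 - <<'E'
from h import *
import pickle
d={}
for n in['scene','side','wrist']:
    c=snap(n); d[n]=c; cv2.imwrite(f'pics/{n}0.png',c['image']); print(n,c['W'].round(3).tolist(),c['fx'],(c['z_map']>0).mean())
pickle.dump(d,open('d0.pkl','wb'))
print(env.get_state(),env.hold_point_z)
E
```

```text
scene [[0.722, -0.521, 0.456, 0.036], [-0.692, -0.542, 0.477, -0.576], [-0.001, -0.659, -0.752, 0.843], [0.0, 0.0, 0.0, 1.0]] 425.524219660071 0.9958359375
side [[0.895, -0.251, 0.368, 0.163], [-0.445, -0.508, 0.738, -0.831], [0.002, -0.824, -0.566, 0.63], [0.0, 0.0, 0.0, 1.0]] 457.598301353404 0.99596875
wrist [[1.0, 0.001, -0.001, 0.576], [0.001, -0.965, -0.26, 0.066], [-0.001, 0.26, -0.965, 0.374], [0.0, 0.0, 0.0, 1.0]] 332.455210758384 0.99607421875
{'clock': 0.15, 'joint_pos': array([-1.39575374e-01,  3.13833712e-01,  4.52738774e-02,  1.30358737e+00,
       -1.52638951e-05,  1.43118240e+00]), 'qvel': array([-0.00109395, -0.00070395,  0.00327909, -0.00276499,  0.00085043,
        0.00091014]), 'tau': array([ 1.76330479e-03, -4.81067133e+01,  2.98815805e+01,  1.39078675e-02,
       -1.10673584e-04, -5.56924022e-05]), 'tcp_pos': array([5.74639040e-01, 5.06147963e-05, 2.30624277e-01]), 'orientation': array([-5.34823328e-04,  7.07092985e-01,  7.07120255e-01, -4.12601316e-04]), 'wrist_force': array([-1.03396118, -0.86799515, -0.53621046]), 'ft_torque': array([-0.03133257,  0.06447729,  0.0334529 ]), 'grip_force': 0.0, 'finger_gap': 0.08521556219987136} 0.0187
```

View pics/scene0.png

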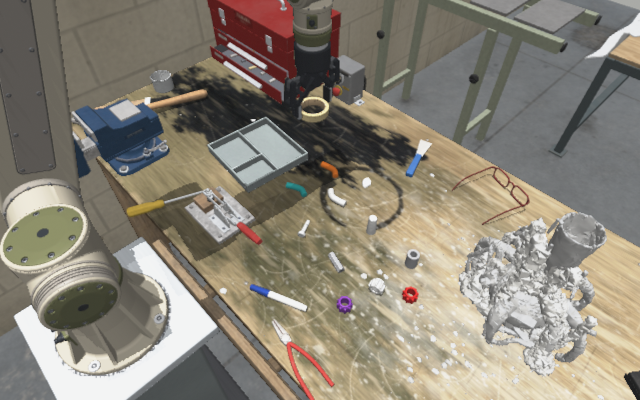

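View pics/wrist0.png

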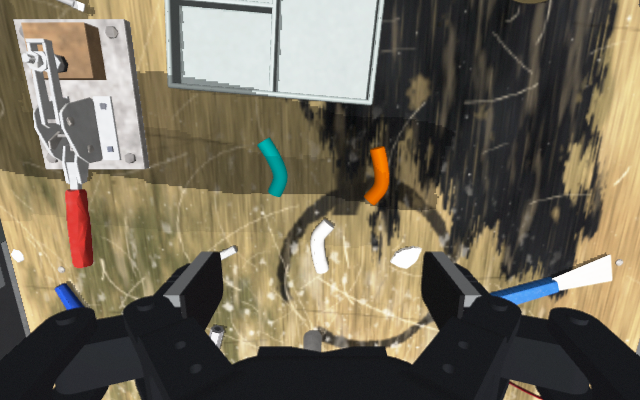

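View pics/side0.png

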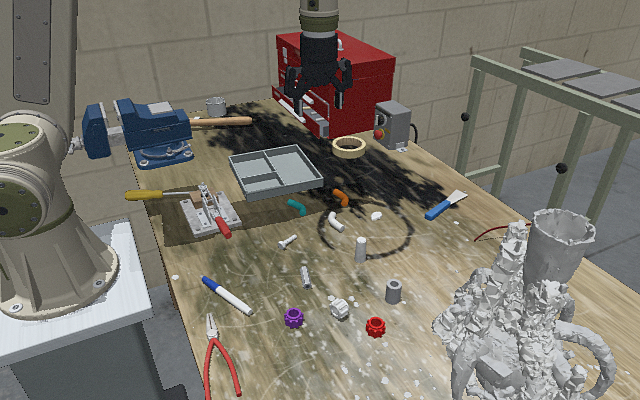

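Scene shows the tray at (257,152), bolt (303,228), pillar (335,262), grey ring (377,286), straight stub (371,225), white bent stub (337,197), chip (367,182) and sleeve (412,258). The side and wrist views agree. Next I'll measure from the depth maps.

Run:
```python
from h import *
import pickle
d=pickle.load(open('d0.pkl','rb'))
x0,x1,y0,y1=.3,.8,-.35,.32   # 1mm grid ; ortho image rows: -x, cols: -y
def grid(c):
    P=cloud(c); m=np.isfinite(P[...,0])
    p=P[m]; im=c['image'][m]
    k=(p[:,0]>x0)&(p[:,0]<x1)&(p[:,1]>y0)&(p[:,1]<y1)&(p[:,2]<.08)&(p[:,2]>-.02)
    return p[k],im[k]
for n in['scene','side']:
    p,im=grid(d[n]); b=p[np.abs(p[:,2])<.004]
    print(n,'bench z',np.median(b[:,2]))
    r=((x1-p[:,0])*500).astype(int); q=((y1-p[:,1])*500).astype(int)
    H=np.zeros((251,336),np.float32); np.maximum.at(H,(r,q),p[:,2])
    M=cv2.morphologyEx((H>.0045).astype(np.uint8),cv2.MORPH_CLOSE,np.ones((3,3)))
    N,L,S,C=cv2.connectedComponentsWithStats(M)
    l=L[r,q]
    for i in range(1,N):
        k=(l==i)&(p[:,2]>.0045)
        if k.sum()<20: continue
        a=p[k]; rc=cv2.minAreaRect((a[:,:2]*1000).astype(np.float32))
        print(k.sum(),'mean',a.mean(0).round(3),'zmax',np.percentile(a[:,2],98).round(4),'rect',np.round(rc[0]),np.round(rc[1]),round(rc[2]),'bgr',im[k].mean(0).round())
```

```text
scene bench z 0.0015350777192632559
60 mean [0.786 0.257 0.018] zmax 0.0301 rect [785. 255.] [33. 17.] 25 bgr [102. 128. 142.]
208 mean [0.758 0.187 0.019] zmax 0.0287 rect [761. 188.] [33. 76.] 55 bgr [119. 155. 165.]
65 mean [ 0.785 -0.164  0.013] zmax 0.0169 rect [ 788. -164.] [28. 21.] 17 bgr [181. 121.  80.]
28 mean [0.731 0.314 0.038] zmax 0.0576 rect [731. 314.] [ 4. 11.] 2 bgr [51. 50. 94.]
57 mean [ 0.675 -0.104  0.008] zmax 0.0105 rect [ 677. -102.] [32. 19.] 43 bgr [236. 237. 237.]
129 mean [ 0.635 -0.005  0.015] zmax 0.0211 rect [637.  -3.] [66. 21.] 85 bgr [ 39.  87. 159.]
3837 mean [0.531 0.185 0.013] zmax 0.0305 rect [524. 181.] [218. 220.] 86 bgr [151. 151. 144.]
149 mean [ 0.57  -0.09   0.015] zmax 0.0193 rect [572. -91.] [70. 25.] 89 bgr [209. 211. 212.]
164 mean [ 0.558 -0.222  0.035] zmax 0.0566 rect [ 560. -220.] [23. 21.] 15 bgr [156. 158. 159.]
145 mean [ 0.555 -0.341  0.031] zmax 0.0432 rect [ 558. -340.] [30. 20.] 0 bgr [141. 141. 142.]
147 mean [0.52  0.003 0.015] zmax 0.0199 rect [518.   4.] [31. 60.] 26 bgr [111. 114.  45.]
87 mean [ 0.444 -0.106  0.012] z
[... 2032 characters left out ...]
 32.] 32 bgr [168. 167. 157.]
107 mean [ 0.444 -0.108  0.011] zmax 0.0184 rect [ 448. -102.] [51. 16.] 31 bgr [177. 174. 171.]
293 mean [ 0.449 -0.337  0.023] zmax 0.0343 rect [ 452. -333.] [25. 34.] 15 bgr [181. 180. 178.]
179 mean [ 0.433 -0.229  0.013] zmax 0.017 rect [ 435. -225.] [54. 17.] 73 bgr [155. 151. 148.]
293 mean [ 0.37  -0.316  0.017] zmax 0.025 rect [ 371. -314.] [33. 29.] 13 bgr [128.  51.  99.]
1340 mean [0.336 0.065 0.026] zmax 0.0629 rect [340.  73.] [ 81. 157.] 0 bgr [146. 148. 149.]
203 mean [ 0.324 -0.06   0.057] zmax 0.0632 rect [325. -52.] [80. 17.] 89 bgr [ 57.  59. 149.]
66 mean [ 0.305 -0.256  0.012] zmax 0.0166 rect [ 303. -250.] [12. 29.] 17 bgr [196. 195. 193.]
```

Run:
```python
from h import *
import pickle
d=pickle.load(open('d0.pkl','rb')); s=d['side']['image']; c=d['scene']['image']
f=lambda im,u,v,w,h,k: cv2.resize(im[v:v+h,u:u+w],None,fx=k,fy=k,interpolation=cv2.INTER_CUBIC)
a=np.vstack([f(s,225,140,100,65,4),f(c,205,112,100,80,4)])
b=np.vstack([f(s,270,225,100,65,4),f(s,300,270,100,80,4)])
cv2.imwrite('pics/crop1.png',np.hstack([a,b]))
```

```text
(no output)
```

View pics/crop1.png

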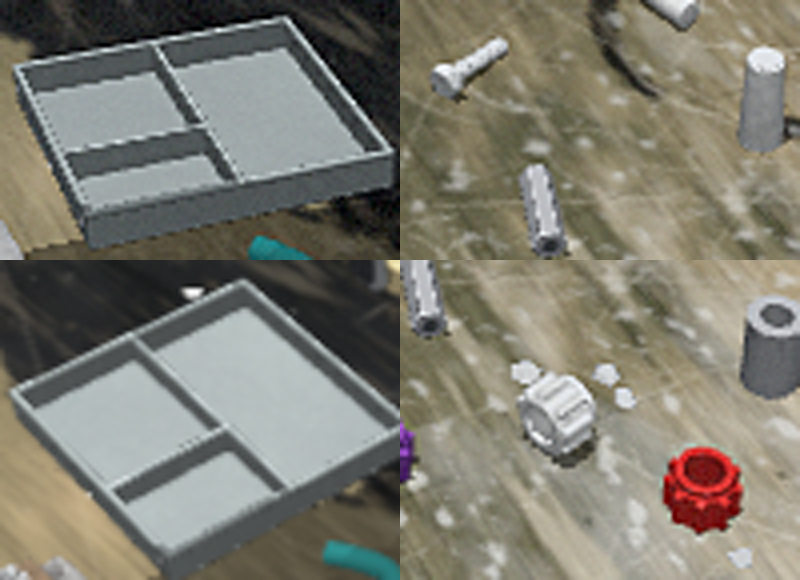

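Run:
```python
from h import *
import pickle
d=pickle.load(open('d0.pkl','rb')); S=d['side'];C=d['scene']
for c,L in((S,[(228.9,157),(296.2,144.8),(322.6,178),(247.2,195)]),(C,[(208.2,145.8),(265,117.8),(305.2,154.5),(246.4,186.3)])):
    p=np.array([ray(c,u,v,.026) for u,v in L]); print('tray corners',p[:,:2].round(4).tolist(),'c',p.mean(0).round(4))
    # tray x axis ~ left(0)->near(3), top->right ; sizes
    e=p[3]-p[0]; f=p[2]-p[1]; g=p[1]-p[0]; h=p[2]-p[3]
    print([ (round(np.hypot(*v[:2]),4),round(np.degrees(np.arctan2(v[1],v[0])),1)) for v in(e,f,g,h)])
print('bolt head/tip side',ray(S,281,244.5,.01).round(4),ray(S,295.8,236,.01).round(4))
# detail of top points
for name,ctr,r in(('bolt',(.447,-.103),.035),('ring',(.451,-.333),.026),('stub',(.561,-.221),.02),('bent',(.571,-.091),.045)):
    for n in('scene','side'):
        P=cloud(d[n]).reshape(-1,3); k=(np.hypot(P[:,0]-ctr[0],P[:,1]-ctr[1])<r)&(P[:,2]>.006); a=P[k]
        m=a[:,:2].mean(0); w,v=np.linalg.eigh(np.cov(a[:,:2].T)); ax=v[:,1]; t=(a[:,:2]-m)@ax
        z=a[:,2]; top=a[z>z.max()-.008]
        print(name,n,'mean',m.round(4),'axis',np.degrees(np.arctan2(ax[1],ax[0])).round(1),'ext',np.percentile(t,[1,99]).round(4),'topmean',top.mean(0).round(4),'toprect',[np.round(q,1) for q in cv2.minAreaRect((top[:,:2]*1000).astype(np.float32))])
```

```text
tray corners [[0.441, 0.2893], [0.6391, 0.275], [0.6232, 0.0727], [0.4227, 0.0819]] c [0.5315 0.1797 0.026 ]
[(np.float64(0.2082), np.float64(-95.0)), (np.float64(0.2029), np.float64(-94.5)), (np.float64(0.1986), np.float64(-4.1)), (np.float64(0.2006), np.float64(-2.6))]
tray corners [[0.4403, 0.2909], [0.6371, 0.2769], [0.6149, 0.0731], [0.4227, 0.0909]] c [0.5288 0.1829 0.026 ]
[(np.float64(0.2008), np.float64(-95.0)), (np.float64(0.205), np.float64(-96.2)), (np.float64(0.1973), np.float64(-4.1)), (np.float64(0.193), np.float64(-5.3))]
bolt head/tip side [ 0.4304 -0.1118  0.01  ] [ 0.4708 -0.0989  0.01  ]
bolt scene mean [ 0.4437 -0.1063] axis -154.1 ext [-0.0306  0.0189] topmean [ 0.4365 -0.1099  0.0155] toprect [array([ 444.8, -108.3]), array([38.9, 15.5]), np.float64(16.7)]
bolt side mean [ 0.4441 -0.1079] axis -152.5 ext [-0.0318  0.0189] topmean [ 0.4358 -0.1114  0.0141] toprect [array([ 441.6, -106. ]), array([36.2, 15. ]), np.float64(33.4)]
ring scene mean [ 0.4484 -0.334 ] axis 114.5 ext [-0.016  0.017] topmean [ 0.4496 -0.3333  0.0323] toprect [array([ 450.8, -331.9]), arr
[... 196 characters left out ...]
oat64(17.4)]
stub scene mean [ 0.5581 -0.2215] axis 129.3 ext [-0.0106  0.0101] topmean [ 0.5619 -0.2192  0.0541] toprect [array([ 561.9, -218.4]), array([17.3, 16.7]), np.float64(42.5)]
stub side mean [ 0.5595 -0.2241] axis 145.1 ext [-0.0105  0.0106] topmean [ 0.5619 -0.2208  0.0529] toprect [array([ 563. , -220.5]), array([20.2, 18.5]), np.float64(57.7)]
bent scene mean [ 0.5702 -0.09  ] axis 88.2 ext [-0.0299  0.0327] topmean [ 0.5711 -0.0879  0.0162] toprect [array([571.5, -87.8]), array([64.5, 22.5]), np.float64(84.1)]
bent side mean [ 0.5707 -0.0932] axis 87.2 ext [-0.0266  0.0331] topmean [ 0.5712 -0.0906  0.0152] toprect [array([572.5, -89.9]), array([61.2, 23.3]), np.float64(84.2)]
```

>>> carry_out([
  {"tx": -1.6, "ty": -1.3, "tz": -1.0, "wz": -0.142, "claw": -1},
  {"tx": -1.6, "ty": -1.3, "tz": -1.0, "wz": -0.142, "claw": -1},
  {"tx": -1.6, "ty": -1.3, "tz": -1.0, "wz": -0.142, "claw": -1},
  {"tx": -1.6, "ty": -1.3, "tz": -1.0, "wz": -0.142, "claw": -1},
  {"tx": -1.6, "ty": -1.3, "tz": -1.0, "wz": -0.142, "claw": -1},
  {"tx": -1.6, "ty": -1.3, "tz": -1.0, "wz": -0.142, "claw": -1},
  {"tx": -1.6, "ty": -1.3, "tz": -1.0, "wz": -0.142, "claw": -1},
  {"tx": -1.6, "ty": -1.3, "tz": -1.0, "wz": -0.142, "claw": -1},
])

```text
invalid input at $.moves[0]: expected keys tx, ty, tz, wx, wy, wz, claw
```

```bash
cat >> h.py <<'E'
def look(name):
    import pickle
    s=env.get_state(); print(s['clock'],s['tcp_pos'].round(4),s['joint_pos'].round(2),s['finger_gap'].round(4),'yaw y-axis',np.degrees(np.arctan2(*T()[[1,0],1])).round(1))
    c=snap('wrist'); cv2.imwrite(f'pics/{name}.png',c['image']); pickle.dump(c,open(name+'.pkl','wb')); return c
E
python3 -c "
from h import *
c=look('w1');P=cloud(c).reshape(-1,3);k=(np.hypot(P[:,0]-.447,P[:,1]+.103)<.04)&(P[:,2]>.006)&(P[:,2]<.03);a=P[k]
print(k.sum(),a.mean(0),np.percentile(a[:,2],98),cv2.minAreaRect((a[:,:2]*1000).astype(np.float32)))"
```

```text
Traceback (most recent call last):
  File "h.py", line 18, in look
    s=env.get_state(); print(s['clock'],s['tcp_pos'].round(4),s['joint_pos'].round(2),s['finger_gap'].round(4),'yaw y-axis',np.degrees(np.arctan2(*T()[[1,0],1])).round(1))
                                                                                      ^^^^^^^^^^^^^^^^^^^^^
AttributeError: 'float' object has no attribute 'round'
```

All keys are needed in every row.

>>> carry_out([
  {"tx": -1.6, "ty": -1.3, "tz": -1.0, "wx": 0, "wy": 0, "wz": -0.142, "claw": -1},
  {"tx": -1.6, "ty": -1.3, "tz": -1.0, "wx": 0, "wy": 0, "wz": -0.142, "claw": -1},
  {"tx": -1.6, "ty": -1.3, "tz": -1.0, "wx": 0, "wy": 0, "wz": -0.142, "claw": -1},
  {"tx": -1.6, "ty": -1.3, "tz": -1.0, "wx": 0, "wy": 0, "wz": -0.142, "claw": -1},
  {"tx": -1.6, "ty": -1.3, "tz": -1.0, "wx": 0, "wy": 0, "wz": -0.142, "claw": -1},
  {"tx": -1.6, "ty": -1.3, "tz": -1.0, "wx": 0, "wy": 0, "wz": -0.142, "claw": -1},
  {"tx": -1.6, "ty": -1.3, "tz": -1.0, "wx": 0, "wy": 0, "wz": -0.142, "claw": -1},
  {"tx": -1.6, "ty": -1.3, "tz": -1.0, "wx": 0, "wy": 0, "wz": -0.142, "claw": -1},
])

```text
clock: 1.15
tcp_pos: [0.4463, -0.1043, 0.1508]
orientation: [-0.0, 0.977, 0.213, -0.0]
wrist_force: [-0.6, -0.1, -0.3]
finger_gap: 0.0853
grip_force: 0.0
```

```bash
sed -i "s/s\['finger_gap'\].round(4)/round(s['finger_gap'],4)/" h.py
python3 -c "
from h import *
c=look('w1');P=cloud(c).reshape(-1,3);k=(np.hypot(P[:,0]-.447,P[:,1]+.103)<.04)&(P[:,2]>.006)&(P[:,2]<.03);a=P[k]
print(k.sum(),a.mean(0),np.percentile(a[:,2],98),cv2.minAreaRect((a[:,:2]*1000).astype(np.float32)))"
```

```text
1.15 [ 0.4463 -0.1043  0.1508] [-0.4   0.13 -0.39  1.05 -0.    2.31] 0.0853 yaw y-axis -65.4
706 [ 0.44695525 -0.10293749  0.01212694] 0.01826763866874467 ((449.79241943359375, -101.46005249023438), (49.6546516418457, 18.765785217285156), 25.634485244750977)
```

View pics/w1.png

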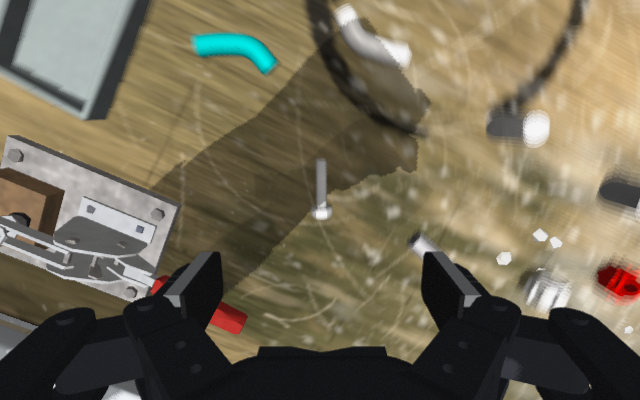

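Bolt shank is centred at u=321 (rows 160 to 218, head at the bottom), in line with the fingers. It measures centre (0.450,-0.1015), axis 25.6°, 18 mm high at the head. Descending to grasp it.

>>> carry_out([
  {"tx": 0.1, "ty": 0.15, "tz": -4, "wx": 0, "wy": 0, "wz": 0.015, "claw": 0.1},
  {"tx": 0, "ty": 0, "tz": -4, "wx": 0, "wy": 0, "wz": 0, "claw": 0.1},
  {"tx": 0, "ty": 0, "tz": -4, "wx": 0, "wy": 0, "wz": 0, "claw": 0.1},
  {"tx": 0, "ty": 0, "tz": -2.5, "wx": 0, "wy": 0, "wz": 0, "claw": 0.1},
  {"tx": 0, "ty": 0, "tz": 0, "wx": 0, "wy": 0, "wz": 0, "claw": 1},
  {"tx": 0, "ty": 0, "tz": 0, "wx": 0, "wy": 0, "wz": 0, "claw": 1},
  {"tx": 0, "ty": 0, "tz": 0, "wx": 0, "wy": 0, "wz": 0, "claw": 1},
  {"tx": 0, "ty": 0, "tz": 0, "wx": 0, "wy": 0, "wz": 0, "claw": 1},
], newtons=50)

```text
clock: 2.2
tcp_pos: [0.4488, -0.1028, 0.0073]
orientation: [0.001, 0.975, 0.223, 0.001]
wrist_force: [1.0, 0.0, -0.7]
finger_gap: 0.0071
grip_force: 48.8
```

>>> carry_out([
  {"tx": 0, "ty": 0, "tz": 1, "wx": 0, "wy": 0, "wz": 0, "claw": 1},
  {"tx": 0, "ty": 0, "tz": 3, "wx": 0, "wy": 0, "wz": 0, "claw": 1},
  {"tx": 0, "ty": 0, "tz": 4, "wx": 0, "wy": 0, "wz": 0, "claw": 1},
  {"tx": 0, "ty": 0, "tz": 4, "wx": 0, "wy": 0, "wz": 0, "claw": 1},
])

```text
clock: 2.7
tcp_pos: [0.4479, -0.1025, 0.1283]
orientation: [0.0, 0.975, 0.223, 0.0]
wrist_force: [0.9, -0.8, 0.3]
finger_gap: 0.0071
grip_force: 48.9
```

```bash
python3 -c "
from h import *
c=look('w2');cv2.imwrite('pics/w2c.png',cv2.resize(c['image'][130:400,160:480],None,fx=2,fy=2))"
```

```text
2.7 [ 0.4479 -0.1025  0.1283] [-0.4   0.15 -0.42  0.99 -0.    2.29] 0.0071 yaw y-axis -64.2
```

View pics/w2c.png

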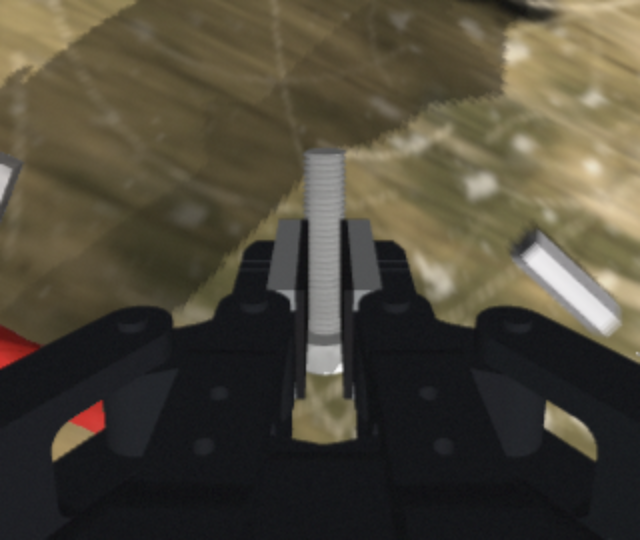

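Bolt held level, with its shank centred between the pads. Carrying it to the middle-sized bay.

>>> carry_out([
  {"tx": 0.45, "ty": 4.1, "tz": 0, "wx": 0, "wy": 0, "wz": 0.08, "claw": 1},
  {"tx": 0.45, "ty": 4.1, "tz": 0, "wx": 0, "wy": 0, "wz": 0.08, "claw": 1},
  {"tx": 0.45, "ty": 4.1, "tz": 0, "wx": 0, "wy": 0, "wz": 0.08, "claw": 1},
  {"tx": 0.45, "ty": 4.1, "tz": 0, "wx": 0, "wy": 0, "wz": 0.08, "claw": 1},
  {"tx": 0.45, "ty": 4.1, "tz": 0, "wx": 0, "wy": 0, "wz": 0.08, "claw": 1},
  {"tx": 0.45, "ty": 4.1, "tz": 0, "wx": 0, "wy": 0, "wz": 0.08, "claw": 1},
  {"tx": 0.45, "ty": 4.1, "tz": 0, "wx": 0, "wy": 0, "wz": 0.08, "claw": 1},
  {"tx": 0.45, "ty": 4.1, "tz": 0, "wx": 0, "wy": 0, "wz": 0.08, "claw": 1},
])

```text
clock: 3.75
tcp_pos: [0.4842, 0.2269, 0.1271]
orientation: [0.0, 0.854, 0.519, 0.0]
wrist_force: [0.0, 0.5, -0.5]
finger_gap: 0.007
grip_force: 48.9
```

```bash
python3 -c "
from h import *
c=look('w3')
P=cloud(c)
for v in range(20,240,30): print(v,[tuple((P[v,u]*1000).round().tolist()) for u in (120,220,420,520)])"
```

```text
3.75 [0.4842 0.2269 0.1271] [ 0.29  0.29 -0.25  1.03 -0.    2.34] 0.007 yaw y-axis -27.4
20 [(414.0, 411.0, 0.0), (480.0, 377.0, 2.0), (610.0, 310.0, 0.0), (674.0, 277.0, 1.0)]
50 [(402.0, 395.0, 1.0), (469.0, 360.0, 1.0), (602.0, 292.0, 1.0), (669.0, 257.0, -0.0)]
80 [(389.0, 378.0, 0.0), (458.0, 342.0, 1.0), (592.0, 272.0, 4.0), (661.0, 237.0, 1.0)]
110 [(376.0, 360.0, 0.0), (446.0, 324.0, 0.0), (584.0, 252.0, 5.0), (655.0, 216.0, 0.0)]
140 [(362.0, 341.0, 0.0), (434.0, 304.0, 1.0), (575.0, 231.0, 5.0), (634.0, 203.0, 28.0)]
170 [(348.0, 321.0, 0.0), (420.0, 283.0, -1.0), (566.0, 209.0, 5.0), (630.0, 179.0, 21.0)]
200 [(333.0, 300.0, 1.0), (407.0, 261.0, -0.0), (556.0, 186.0, 5.0), (627.0, 150.0, 9.0)]
230 [(317.0, 278.0, 0.0), (392.0, 238.0, -1.0), (545.0, 162.0, 5.0), (620.0, 123.0, 5.0)]
```

View pics/w3.png

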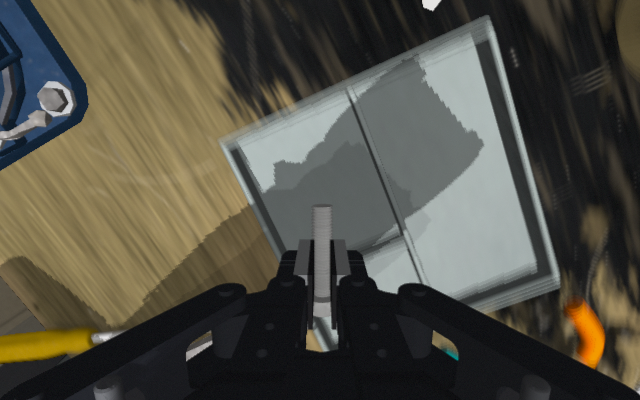

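The wrist view shows tray corners at (221,142), (490,17) and (558,288), the divider from (350,90) to (425,283), and the cross wall reaching the divider near (405,235).

Run:
```python
from h import *
import pickle
c=pickle.load(open('w3.pkl','rb'))
p=[ray(c,u,v,.026)[:2] for u,v in((222,143),(490,18),(558,288),(350,90),(403,236),(424,283))]
print(np.round(p,4).tolist())
A,B,D=p[:3]
print('center',(A+D)/2,np.hypot(*(B-A)),np.hypot(*(D-B)),np.degrees(np.arctan2(*(D-B)[::-1])),np.degrees(np.arctan2(*(B-A)[::-1])))
```

```text
[[0.4414, 0.2996], [0.6426, 0.2879], [0.6238, 0.073], [0.5401, 0.2898], [0.5292, 0.1731], [0.528, 0.1278]]
center [0.53262336 0.18629286] 0.2014887620337234 0.21568551345207443 -94.97814328551127 -3.332501754841679
```

>>> carry_out([
  {"tx": 0, "ty": 0, "tz": -3.5, "wx": 0, "wy": 0, "wz": 0, "claw": 1},
  {"tx": 0, "ty": 0, "tz": -3.5, "wx": 0, "wy": 0, "wz": 0, "claw": 1},
  {"tx": 0, "ty": 0, "tz": -3.2, "wx": 0, "wy": 0, "wz": 0, "claw": 1},
  {"tx": 0, "ty": 0, "tz": -1.2, "wx": 0, "wy": 0, "wz": 0, "claw": 1},
  {"tx": 0, "ty": 0, "tz": 0, "wx": 0, "wy": 0, "wz": 0, "claw": 1},
  {"tx": 0, "ty": 0, "tz": 0, "wx": 0, "wy": 0, "wz": 0, "claw": 0.4},
  {"tx": 0, "ty": 0, "tz": 0, "wx": 0, "wy": 0, "wz": 0, "claw": 0.4},
  {"tx": 0, "ty": 0, "tz": 0, "wx": 0, "wy": 0, "wz": 0, "claw": 0.4},
])

```text
clock: 4.8
tcp_pos: [0.4846, 0.2256, 0.0131]
orientation: [0.0, 0.855, 0.518, 0.001]
wrist_force: [0.6, -0.7, 0.4]
finger_gap: 0.0257
grip_force: 0.0
```

>>> carry_out([
  {"tx": 0, "ty": 0, "tz": 3, "wx": 0, "wy": 0, "wz": 0, "claw": 0.4},
  {"tx": 0, "ty": 0, "tz": 4, "wx": 0, "wy": 0, "wz": 0, "claw": 0.4},
  {"tx": 0, "ty": 0, "tz": 5, "wx": 0, "wy": 0, "wz": 0, "claw": 0.2},
])

```text
clock: 5.18
tcp_pos: [0.4833, 0.2252, 0.133]
orientation: [-0.0, 0.855, 0.518, -0.001]
wrist_force: [0.6, 1.1, 0.7]
finger_gap: 0.0341
grip_force: 0.0
```

```bash
python3 -c "
from h import *
s=env.get_state();print(s['tcp_pos'],s['finger_gap'],s['wrist_force'])
for n in('scene','side'):
  P=cloud(snap(n)).reshape(-1,3);k=(np.hypot(P[:,0]-.484,P[:,1]-.227)<.04)&(P[:,2]>.0095)&(P[:,2]<.04);a=P[k]
  print(k.sum(),a.mean(0),np.percentile(a[:,2],98),cv2.minAreaRect((a[:,:2]*1000).astype(np.float32)))
"
```

```text
[0.48325442 0.2252241  0.13303654] 0.034148369943467705 [0.60798089 1.07221383 0.74469869]
63 [0.48124204 0.21927472 0.01653221] 0.02420488949327797 ((479.84979248046875, 224.40919494628906), (46.58140182495117, 61.197391510009766), 3.5609676837921143)
48 [0.48081001 0.21399453 0.01572491] 0.021829937041125815 ((482.50244140625, 223.33653259277344), (49.454795837402344, 16.509078979492188), 67.24515533447266)
```

>>> carry_out([
  {"tx": -0.2, "ty": -4, "tz": 0.2, "wx": 0, "wy": 0, "wz": 0.053, "claw": 0},
  {"tx": -0.2, "ty": -4, "tz": 0.2, "wx": 0, "wy": 0, "wz": 0.053, "claw": 0},
  {"tx": -0.2, "ty": -4, "tz": 0.2, "wx": 0, "wy": 0, "wz": 0.053, "claw": 0},
  {"tx": -0.2, "ty": -4, "tz": 0.2, "wx": 0, "wy": 0, "wz": 0.053, "claw": 0},
  {"tx": -0.2, "ty": -4, "tz": 0.2, "wx": 0, "wy": 0, "wz": 0.053, "claw": 0},
  {"tx": -0.2, "ty": -4, "tz": 0.2, "wx": 0, "wy": 0, "wz": 0.053, "claw": 0},
  {"tx": -0.2, "ty": -4, "tz": 0.2, "wx": 0, "wy": 0, "wz": 0.053, "claw": 0},
])

```text
clock: 6.15
tcp_pos: [0.4697, -0.0558, 0.1463]
orientation: [0.0, 0.744, 0.668, 0.0]
wrist_force: [1.2, 0.0, 0.5]
finger_gap: 0.0427
grip_force: 0.0
```

>>> carry_out([
  {"tx": -0.25, "ty": -4, "tz": 0.1, "wx": 0, "wy": 0, "wz": 0.053, "claw": 0},
  {"tx": -0.25, "ty": -4, "tz": 0.1, "wx": 0, "wy": 0, "wz": 0.053, "claw": 0},
  {"tx": -0.25, "ty": -4, "tz": 0.1, "wx": 0, "wy": 0, "wz": 0.053, "claw": 0},
  {"tx": -0.25, "ty": -4, "tz": 0.1, "wx": 0, "wy": 0, "wz": 0.053, "claw": 0},
  {"tx": -0.25, "ty": -4, "tz": 0.1, "wx": 0, "wy": 0, "wz": 0.053, "claw": 0},
  {"tx": -0.25, "ty": -4, "tz": 0.1, "wx": 0, "wy": 0, "wz": 0.053, "claw": 0},
  {"tx": -0.25, "ty": -3.8, "tz": 0.1, "wx": 0, "wy": 0, "wz": 0.053, "claw": 0},
  {"tx": 0, "ty": 0, "tz": 0, "wx": 0, "wy": 0, "wz": 0, "claw": 0},
])

```text
clock: 7.15
tcp_pos: [0.4523, -0.3351, 0.1529]
orientation: [0.0, 0.61, 0.792, -0.0]
wrist_force: [0.2, 0.6, 0.2]
finger_gap: 0.0429
grip_force: 0.0
```

```bash
python3 -c "
from h import *
c=look('w4');P=cloud(c).reshape(-1,3);k=(np.hypot(P[:,0]-.451,P[:,1]+.333)<.028)&(P[:,2]<.045)
for h in(.006,.02,.027):
  a=P[k&(P[:,2]>h)]
  print(len(a),a.mean(0),np.percentile(a[:,2],98),cv2.minAreaRect((a[:,:2]*1000).astype(np.float32)))"
```

```text
7.15 [ 0.4523 -0.3351  0.1529] [-0.78  0.32 -0.13  1.11 -0.    0.53] 0.0429 yaw y-axis 14.8
1032 [ 0.4513243  -0.33041761  0.02824031] 0.03438630868024234 ((452.1969299316406, -332.4742736816406), (23.46230697631836, 33.89680480957031), 16.27695083618164)
1005 [ 0.45132189 -0.33076387  0.02849895] 0.03439163433615874 ((452.1969299316406, -332.4742736816406), (23.46230697631836, 33.89680480957031), 16.27695083618164)
739 [ 0.45171391 -0.33224124  0.03052227] 0.0346086731056343 ((452.2005615234375, -332.3594055175781), (23.37691879272461, 24.07402801513672), 15.692828178405762)
```

View pics/w4.png

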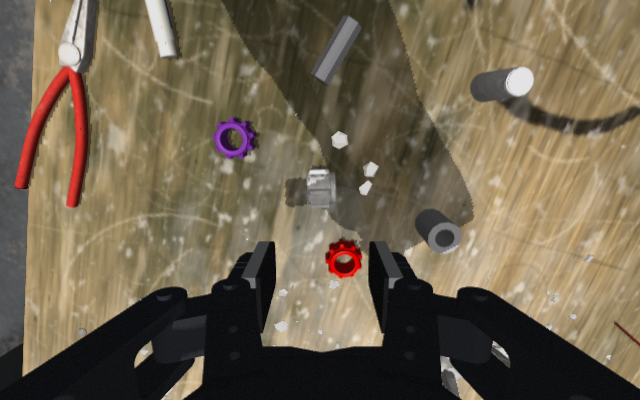

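Ring at (320,188), its axis across the image and in line with the fingers: (0.452,-0.332), 34 mm high. The red look-alike at (344,258) is clear of the fingers.

>>> carry_out([
  {"tx": 0, "ty": 0.3, "tz": -4, "wx": 0, "wy": 0, "wz": 0.02, "claw": 0},
  {"tx": 0, "ty": 0, "tz": -4, "wx": 0, "wy": 0, "wz": 0, "claw": 0},
  {"tx": 0, "ty": 0, "tz": -4, "wx": 0, "wy": 0, "wz": 0, "claw": 0},
  {"tx": 0, "ty": 0, "tz": -2.3, "wx": 0, "wy": 0, "wz": 0, "claw": 0},
  {"tx": 0, "ty": 0, "tz": 0, "wx": 0, "wy": 0, "wz": 0, "claw": 1},
  {"tx": 0, "ty": 0, "tz": 0, "wx": 0, "wy": 0, "wz": 0, "claw": 1},
  {"tx": 0, "ty": 0, "tz": 0, "wx": 0, "wy": 0, "wz": 0, "claw": 1},
  {"tx": 0, "ty": 0, "tz": 0, "wx": 0, "wy": 0, "wz": 0, "claw": 1},
], newtons=50)

```text
clock: 8.2
tcp_pos: [0.4532, -0.33, 0.0114]
orientation: [0.001, 0.601, 0.799, -0.0]
wrist_force: [-0.8, 0.3, -0.4]
finger_gap: 0.0189
grip_force: 51.6
```

>>> carry_out([
  {"tx": 0, "ty": 0, "tz": 1, "wx": 0, "wy": 0, "wz": 0, "claw": 1},
  {"tx": 0, "ty": 0, "tz": 3, "wx": 0, "wy": 0, "wz": 0, "claw": 1},
  {"tx": 0, "ty": 0, "tz": 4, "wx": 0, "wy": 0, "wz": 0, "claw": 1},
  {"tx": 0, "ty": 0, "tz": 4, "wx": 0, "wy": 0, "wz": 0, "claw": 1},
])

```text
clock: 8.7
tcp_pos: [0.4524, -0.3295, 0.1323]
orientation: [0.0, 0.601, 0.799, 0.0]
wrist_force: [0.5, -0.4, -0.2]
finger_gap: 0.0185
grip_force: 51.6
```

>>> carry_out([
  {"tx": 0.2, "ty": 3.8, "tz": 0, "wx": 0, "wy": 0, "wz": -0.03, "claw": 1},
  {"tx": 0.2, "ty": 3.8, "tz": 0, "wx": 0, "wy": 0, "wz": -0.03, "claw": 1},
  {"tx": 0.2, "ty": 3.8, "tz": 0, "wx": 0, "wy": 0, "wz": -0.03, "claw": 1},
  {"tx": 0.2, "ty": 3.8, "tz": 0, "wx": 0, "wy": 0, "wz": -0.03, "claw": 1},
  {"tx": 0.2, "ty": 3.8, "tz": 0, "wx": 0, "wy": 0, "wz": -0.03, "claw": 1},
  {"tx": 0.2, "ty": 3.8, "tz": 0, "wx": 0, "wy": 0, "wz": -0.03, "claw": 1},
])

```text
clock: 9.45
tcp_pos: [0.4647, -0.1005, 0.1313]
orientation: [0.001, 0.671, 0.741, 0.0]
wrist_force: [0.4, 0.0, 0.6]
finger_gap: 0.0186
grip_force: 51.7
```

>>> carry_out([
  {"tx": 0.2, "ty": 3.8, "tz": 0, "wx": 0, "wy": 0, "wz": -0.03, "claw": 1},
  {"tx": 0.2, "ty": 3.8, "tz": 0, "wx": 0, "wy": 0, "wz": -0.03, "claw": 1},
  {"tx": 0.2, "ty": 3.8, "tz": 0, "wx": 0, "wy": 0, "wz": -0.03, "claw": 1},
  {"tx": 0.2, "ty": 3.8, "tz": 0, "wx": 0, "wy": 0, "wz": -0.03, "claw": 1},
  {"tx": 0.2, "ty": 3.8, "tz": 0, "wx": 0, "wy": 0, "wz": -0.03, "claw": 1},
  {"tx": 0.2, "ty": 3.8, "tz": 0, "wx": 0, "wy": 0, "wz": -0.03, "claw": 1},
  {"tx": 0, "ty": 0, "tz": 0, "wx": 0, "wy": 0, "wz": 0, "claw": 1},
])

```text
clock: 10.32
tcp_pos: [0.4767, 0.1285, 0.1312]
orientation: [0.0, 0.733, 0.68, 0.001]
wrist_force: [-0.8, 0.1, 0.1]
finger_gap: 0.0188
grip_force: 51.7
```

```bash
python3 -c "
from h import *
c=look('w5')"
```

```text
10.325 [0.4767 0.1285 0.1312] [ 0.1   0.21 -0.34  1.02  0.    1.75] 0.0188 yaw y-axis -4.3
```

View pics/w5.png

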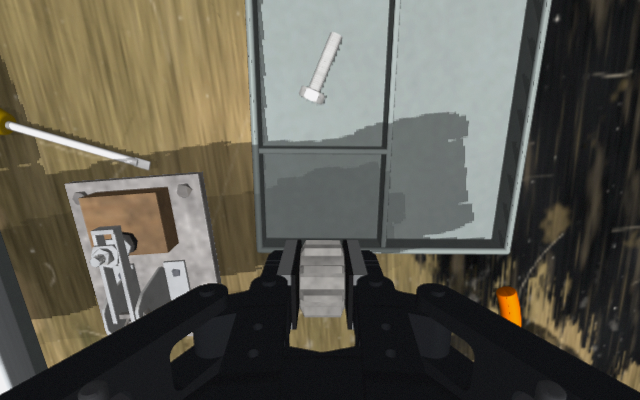

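The bolt lies at (320,70) in the middle bay, and the ring is held above the smallest bay (u 260–383, v 153–240). Lowering.

>>> carry_out([
  {"tx": 0, "ty": -0.15, "tz": -3.5, "wx": 0, "wy": 0, "wz": 0, "claw": 1},
  {"tx": 0, "ty": 0, "tz": -3.5, "wx": 0, "wy": 0, "wz": 0, "claw": 1},
  {"tx": 0, "ty": 0, "tz": -3, "wx": 0, "wy": 0, "wz": 0, "claw": 1},
  {"tx": 0, "ty": 0, "tz": -1.4, "wx": 0, "wy": 0, "wz": 0, "claw": 1},
  {"tx": 0, "ty": 0, "tz": 0, "wx": 0, "wy": 0, "wz": 0, "claw": 1},
  {"tx": 0, "ty": 0, "tz": 0, "wx": 0, "wy": 0, "wz": 0, "claw": 0.2},
  {"tx": 0, "ty": 0, "tz": 0, "wx": 0, "wy": 0, "wz": 0, "claw": 0.2},
  {"tx": 0, "ty": 0, "tz": 0, "wx": 0, "wy": 0, "wz": 0, "claw": 0.2},
])

```text
clock: 11.38
tcp_pos: [0.4773, 0.1251, 0.0172]
orientation: [0.001, 0.734, 0.679, 0.001]
wrist_force: [0.6, 1.1, -0.3]
finger_gap: 0.0344
grip_force: 0.0
```

>>> carry_out([
  {"tx": 0, "ty": 0, "tz": 3, "wx": 0, "wy": 0, "wz": 0, "claw": 0.2},
  {"tx": 0, "ty": 0, "tz": 4, "wx": 0, "wy": 0, "wz": 0, "claw": 0.2},
  {"tx": 0, "ty": 0, "tz": 5, "wx": 0, "wy": 0, "wz": 0, "claw": 0.2},
])

```text
clock: 11.75
tcp_pos: [0.4758, 0.125, 0.1372]
orientation: [-0.0, 0.734, 0.679, -0.001]
wrist_force: [0.9, -0.4, 0.2]
finger_gap: 0.0348
grip_force: 0.0
```

```bash
python3 -c "
from h import *
s=env.get_state();print(s['tcp_pos'],s['finger_gap'])
for n in('scene','side'):
  P=cloud(snap(n)).reshape(-1,3);k=(np.hypot(P[:,0]-.477,P[:,1]-.127)<.028)&(P[:,2]>.012)&(P[:,2]<.06);a=P[k]
  print(k.sum(),a.mean(0),np.percentile(a[:,2],98),cv2.minAreaRect((a[:,:2]*1000).astype(np.float32)))
"
```

```text
[0.47578035 0.1249946  0.13720326] 0.03477008639205252
120 [0.47627419 0.11297912 0.02879184] 0.04070137984676743 ((478.4709777832031, 115.29771423339844), (30.658939361572266, 25.131797790527344), 82.3362808227539)
104 [0.47668879 0.11102138 0.02872437] 0.0383033599215618 ((478.6329040527344, 115.09571838378906), (31.922407150268555, 24.329544067382812), 81.889404296875)
```

Ring top at 38–39 mm, so it is down on the bay floor. Moving to the straight stub.

>>> carry_out([
  {"tx": 1.1, "ty": -4.3, "tz": 0.3, "wx": 0, "wy": 0, "wz": 0, "claw": -0.1},
  {"tx": 1.1, "ty": -4.3, "tz": 0.3, "wx": 0, "wy": 0, "wz": 0, "claw": -0.1},
  {"tx": 1.1, "ty": -4.3, "tz": 0.3, "wx": 0, "wy": 0, "wz": 0, "claw": -0.1},
  {"tx": 1.1, "ty": -4.3, "tz": 0.3, "wx": 0, "wy": 0, "wz": 0, "claw": -0.1},
  {"tx": 1.1, "ty": -4.3, "tz": 0.3, "wx": 0, "wy": 0, "wz": 0, "claw": -0.1},
  {"tx": 1.1, "ty": -4.3, "tz": 0.3, "wx": 0, "wy": 0, "wz": 0, "claw": -0.1},
  {"tx": 1.1, "ty": -4.3, "tz": 0.3, "wx": 0, "wy": 0, "wz": 0, "claw": -0.1},
  {"tx": 0.9, "ty": -4.4, "tz": 0.2, "wx": 0, "wy": 0, "wz": 0, "claw": -0.1},
])

```text
clock: 12.85
tcp_pos: [0.5629, -0.2213, 0.1592]
orientation: [0.0, 0.734, 0.679, 0.0]
wrist_force: [0.3, 0.2, -0.8]
finger_gap: 0.0469
grip_force: 0.0
```

```bash
python3 -c "
from h import *
c=look('w6');P=cloud(c).reshape(-1,3);k=(np.hypot(P[:,0]-.562,P[:,1]+.2205)<.025)&(P[:,2]<.07)
a=P[k&(P[:,2]>.045)]
print(len(a),a.mean(0),np.percentile(a[:,2],98),cv2.minAreaRect((a[:,:2]*1000).astype(np.float32)))
for n in('scene','side'):
  P=cloud(snap(n)).reshape(-1,3);k=(np.hypot(P[:,0]-.477,P[:,1]-.12)<.035)&(P[:,2]>.03)&(P[:,2]<.06);a=P[k]
  print(k.sum(),a.mean(0))
"
```

```text
12.85 [ 0.5629 -0.2213  0.1592] [-0.51  0.4  -0.01  1.16  0.    1.14] 0.0469 yaw y-axis -4.5
545 [ 0.56371809 -0.2156588   0.05307245] 0.055255258793003144 ((563.4830932617188, -216.6007080078125), (19.673009872436523, 19.34945297241211), 24.232086181640625)
64 [0.47749786 0.11398986 0.03480704]
52 [0.47734834 0.11363245 0.03399892]
```

>>> carry_out([
  {"tx": 0, "ty": 0.2, "tz": -4, "wx": 0, "wy": 0, "wz": 0, "claw": -0.1},
  {"tx": 0, "ty": 0, "tz": -4, "wx": 0, "wy": 0, "wz": 0, "claw": -0.1},
  {"tx": 0, "ty": 0, "tz": -4, "wx": 0, "wy": 0, "wz": 0, "claw": -0.1},
  {"tx": 0, "ty": 0, "tz": -2.5, "wx": 0, "wy": 0, "wz": 0, "claw": -0.1},
  {"tx": 0, "ty": 0, "tz": 0, "wx": 0, "wy": 0, "wz": 0, "claw": 1},
  {"tx": 0, "ty": 0, "tz": 0, "wx": 0, "wy": 0, "wz": 0, "claw": 1},
  {"tx": 0, "ty": 0, "tz": 0, "wx": 0, "wy": 0, "wz": 0, "claw": 1},
  {"tx": 0, "ty": 0, "tz": 0, "wx": 0, "wy": 0, "wz": 0, "claw": 1},
], newtons=50)

```text
clock: 14.0
tcp_pos: [0.5633, -0.2183, 0.0155]
orientation: [0.001, 0.734, 0.679, 0.0]
wrist_force: [-0.8, 0.5, -1.6]
finger_gap: 0.0197
grip_force: 49.2
```

>>> carry_out([
  {"tx": 0, "ty": 0, "tz": 1, "wx": 0, "wy": 0, "wz": 0, "claw": 1},
  {"tx": 0, "ty": 0, "tz": 3, "wx": 0, "wy": 0, "wz": 0, "claw": 1},
  {"tx": 0, "ty": 0, "tz": 4, "wx": 0, "wy": 0, "wz": 0, "claw": 1},
  {"tx": 0, "ty": 0, "tz": 4, "wx": 0, "wy": 0, "wz": 0, "claw": 1},
])

```text
clock: 14.5
tcp_pos: [0.5625, -0.2181, 0.1363]
orientation: [0.0, 0.735, 0.679, 0.0]
wrist_force: [-0.1, 0.1, -0.5]
finger_gap: 0.0201
grip_force: 49.2
```

>>> carry_out([
  {"tx": 0.2, "ty": 3.8, "tz": 0, "wx": 0, "wy": 0, "wz": 0, "claw": 1},
  {"tx": 0.2, "ty": 3.8, "tz": 0, "wx": 0, "wy": 0, "wz": 0, "claw": 1},
  {"tx": 0.2, "ty": 3.8, "tz": 0, "wx": 0, "wy": 0, "wz": 0, "claw": 1},
  {"tx": 0.2, "ty": 3.8, "tz": 0, "wx": 0, "wy": 0, "wz": 0, "claw": 1},
  {"tx": 0.2, "ty": 3.8, "tz": 0, "wx": 0, "wy": 0, "wz": 0, "claw": 1},
  {"tx": 0.2, "ty": 3.8, "tz": 0, "wx": 0, "wy": 0, "wz": 0, "claw": 1},
])

```text
clock: 15.25
tcp_pos: [0.5747, 0.0111, 0.1354]
orientation: [0.001, 0.735, 0.679, 0.0]
wrist_force: [1.1, 0.1, -0.1]
finger_gap: 0.0199
grip_force: 49.2
```

>>> carry_out([
  {"tx": 0.2, "ty": 3.8, "tz": 0, "wx": 0, "wy": 0, "wz": 0, "claw": 1},
  {"tx": 0.2, "ty": 3.8, "tz": 0, "wx": 0, "wy": 0, "wz": 0, "claw": 1},
  {"tx": 0.2, "ty": 3.8, "tz": 0, "wx": 0, "wy": 0, "wz": 0, "claw": 1},
  {"tx": 0.2, "ty": 3.8, "tz": 0, "wx": 0, "wy": 0, "wz": 0, "claw": 1},
  {"tx": 0.2, "ty": 3.8, "tz": 0, "wx": 0, "wy": 0, "wz": 0, "claw": 1},
  {"tx": 0.2, "ty": 3.8, "tz": 0, "wx": 0, "wy": 0, "wz": 0, "claw": 1},
  {"tx": 0, "ty": 0, "tz": 0, "wx": 0, "wy": 0, "wz": 0, "claw": 1},
  {"tx": 0, "ty": 0, "tz": 0, "wx": 0, "wy": 0, "wz": 0, "claw": 1},
])

```text
clock: 16.25
tcp_pos: [0.5865, 0.2378, 0.1348]
orientation: [0.0, 0.734, 0.679, 0.0]
wrist_force: [0.3, -0.3, -0.2]
finger_gap: 0.0204
grip_force: 49.2
```

```bash
python3 -c "
from h import *
c=look('w7')
s=snap('side')['image'];cv2.imwrite('pics/s7.png',cv2.resize(s[60:210,220:340],None,fx=4,fy=4))"
```

```text
16.25 [0.5865 0.2378 0.1348] [ 0.26  0.47  0.03  1.14 -0.    1.91] 0.0204 yaw y-axis -4.5
```

View pics/s7.png

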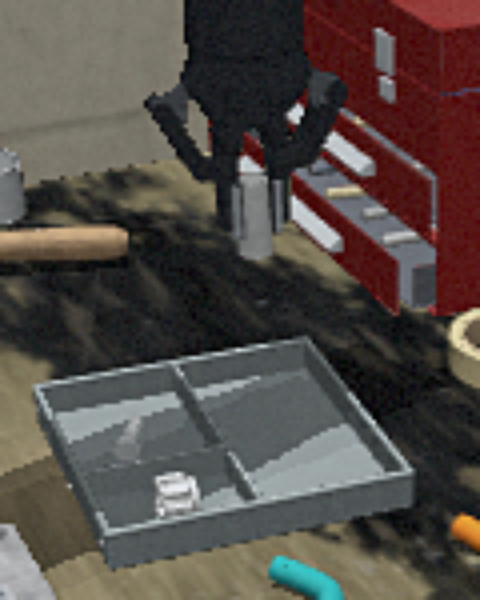

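The stub (253,215) hangs upright, the ring (177,493) sits in the smallest bay, and the bolt (130,437) is in the middle bay. Lowering the stub.

>>> carry_out([
  {"tx": 0, "ty": 0, "tz": -3.5, "wx": 0, "wy": 0, "wz": 0, "claw": 1},
  {"tx": 0, "ty": 0, "tz": -3.5, "wx": 0, "wy": 0, "wz": 0, "claw": 1},
  {"tx": 0, "ty": 0, "tz": -3, "wx": 0, "wy": 0, "wz": 0, "claw": 1},
  {"tx": 0, "ty": 0, "tz": -1.0, "wx": 0, "wy": 0, "wz": 0, "claw": 1},
  {"tx": 0, "ty": 0, "tz": -0.4, "wx": 0, "wy": 0, "wz": 0, "claw": 1},
  {"tx": 0, "ty": 0, "tz": 0, "wx": 0, "wy": 0, "wz": 0, "claw": 1},
  {"tx": 0, "ty": 0, "tz": 0, "wx": 0, "wy": 0, "wz": 0, "claw": 1},
])

```text
clock: 17.23
tcp_pos: [0.5875, 0.2382, 0.0217]
orientation: [0.001, 0.735, 0.679, 0.001]
wrist_force: [0.4, 0.4, -0.2]
finger_gap: 0.0203
grip_force: 49.2
```

>>> carry_out([
  {"tx": 0, "ty": 0, "tz": -0.15, "wx": 0, "wy": 0, "wz": 0, "claw": 1},
  {"tx": 0, "ty": 0, "tz": 0, "wx": 0, "wy": 0, "wz": 0, "claw": 1},
  {"tx": 0, "ty": 0, "tz": 0, "wx": 0, "wy": 0, "wz": 0, "claw": 0.4},
  {"tx": 0, "ty": 0, "tz": 0, "wx": 0, "wy": 0, "wz": 0, "claw": 0.2},
  {"tx": 0, "ty": 0, "tz": 0, "wx": 0, "wy": 0, "wz": 0, "claw": 0},
  {"tx": 0, "ty": 0, "tz": 0, "wx": 0, "wy": 0, "wz": 0, "claw": 0},
  {"tx": 0, "ty": 0, "tz": 0, "wx": 0, "wy": 0, "wz": 0, "claw": 0},
  {"tx": 0, "ty": 0, "tz": 0, "wx": 0, "wy": 0, "wz": 0, "claw": 0},
])

```text
clock: 18.23
tcp_pos: [0.5866, 0.238, 0.0188]
orientation: [0.0, 0.735, 0.679, 0.0]
wrist_force: [-1.0, 0.1, -0.2]
finger_gap: 0.0428
grip_force: 0.0
```

>>> carry_out([
  {"tx": 0, "ty": 0, "tz": 2, "wx": 0, "wy": 0, "wz": 0, "claw": 0},
  {"tx": 0, "ty": 0, "tz": 4, "wx": 0, "wy": 0, "wz": 0, "claw": 0},
  {"tx": 0, "ty": 0, "tz": 5, "wx": 0, "wy": 0, "wz": 0, "claw": 0},
  {"tx": 0, "ty": 0, "tz": 2, "wx": 0, "wy": 0, "wz": 0, "claw": 0},
])

```text
clock: 18.73
tcp_pos: [0.5882, 0.2384, 0.1525]
orientation: [0.001, 0.734, 0.679, 0.002]
wrist_force: [0.6, 0.4, -0.4]
finger_gap: 0.0427
grip_force: 0.0
```

```bash
python3 -c "
from h import *
s=env.get_state();print(s['tcp_pos'],s['finger_gap'])
for n in('scene','side'):
  P=cloud(snap(n)).reshape(-1,3);k=(np.hypot(P[:,0]-.5875,P[:,1]-.238)<.03)&(P[:,2]>.03)&(P[:,2]<.08);a=P[k]
  print(k.sum(),a.mean(0),np.percentile(a[:,2],98),cv2.minAreaRect((a[:,:2]*1000).astype(np.float32)))
  k=(np.hypot(P[:,0]-.5715,P[:,1]+.09)<.045)&(P[:,2]>.006)&(P[:,2]<.03);a=P[k]
  for y in np.arange(-.125,-.055,.008):
    b=a[np.abs(a[:,1]-y)<.004]
    if len(b)>3: print(round(y,3),np.percentile(b[:,0],[2,98]).round(4),b[:,2].max().round(4))
"
```

```text
[0.58815231 0.23842519 0.15251868] 0.042724942614783726
80 [0.58523983 0.23234193 0.04831268] 0.06072733825584711 ((587.6927490234375, 234.63914489746094), (19.817649841308594, 21.317068099975586), 32.2293815612793)
-0.117 [0.5661 0.5814] 0.0172
-0.109 [0.5647 0.5786] 0.0229
-0.101 [0.5639 0.5723] 0.0215
-0.093 [0.5527 0.5762] 0.0218
-0.085 [0.5612 0.5734] 0.0232
-0.077 [0.5625 0.588 ] 0.0193
-0.069 [0.5643 0.585 ] 0.0198
-0.061 [0.5683 0.5856] 0.0192
81 [0.58553901 0.22995842 0.04630692] 0.059318023328029046 ((586.6035766601562, 232.8199462890625), (20.205568313598633, 17.684986114501953), 67.20894622802734)
-0.117 [0.5654 0.5823] 0.0186
-0.109 [0.5644 0.5778] 0.0176
-0.101 [0.5635 0.5743] 0.0184
-0.093 [0.5626 0.5739] 0.0181
-0.085 [0.5616 0.5742] 0.0184
-0.077 [0.5624 0.5789] 0.0185
-0.069 [0.5662 0.5856] 0.0183
-0.061 [0.5713 0.5848] 0.0175
```

The stub stands in the long bay, with its top near 58 mm. On to the bent stub.

>>> carry_out([
  {"tx": -0.2, "ty": -4.1, "tz": 0, "wx": 0, "wy": 0, "wz": 0, "claw": 0},
  {"tx": -0.2, "ty": -4.1, "tz": 0, "wx": 0, "wy": 0, "wz": 0, "claw": 0},
  {"tx": -0.2, "ty": -4.1, "tz": 0, "wx": 0, "wy": 0, "wz": 0, "claw": 0},
  {"tx": -0.2, "ty": -4.1, "tz": 0, "wx": 0, "wy": 0, "wz": 0, "claw": 0},
  {"tx": -0.2, "ty": -4.1, "tz": 0, "wx": 0, "wy": 0, "wz": 0, "claw": 0},
  {"tx": -0.2, "ty": -4.1, "tz": 0, "wx": 0, "wy": 0, "wz": 0, "claw": 0},
  {"tx": -0.3, "ty": -4.2, "tz": 0, "wx": 0, "wy": 0, "wz": 0, "claw": 0},
  {"tx": -0.3, "ty": -4.2, "tz": 0, "wx": 0, "wy": 0, "wz": 0, "claw": 0},
])

```text
clock: 19.82
tcp_pos: [0.5675, -0.0931, 0.1471]
orientation: [-0.001, 0.734, 0.679, -0.001]
wrist_force: [-0.3, -0.2, 0.9]
finger_gap: 0.0426
grip_force: 0.0
```

```bash
python3 -c "
from h import *
c=look('w8');P=cloud(c).reshape(-1,3);k=(np.hypot(P[:,0]-.5715,P[:,1]+.09)<.045)&(P[:,2]>.006)&(P[:,2]<.03);a=P[k]
print(cv2.minAreaRect((a[:,:2]*1000).astype(np.float32)))
for y in np.arange(-.125,-.045,.006):
    b=a[np.abs(a[:,1]-y)<.003]
    if len(b)>3: print(round(y,3),np.percentile(b[:,0],[2,98]).round(4),b[:,2].max().round(4))
cv2.imwrite('pics/w8c.png',cv2.resize(c['image'][100:300,220:420],None,fx=2,fy=2))
"
```

```text
19.825 [ 0.5675 -0.0931  0.1471] [-0.3   0.35 -0.11  1.11  0.    1.35] 0.0426 yaw y-axis -4.5
((573.6721801757812, -85.53288269042969), (65.31289672851562, 24.78097915649414), 83.74497985839844)
-0.119 [0.568  0.5768] 0.0172
-0.113 [0.5671 0.5829] 0.0184
-0.107 [0.5652 0.5815] 0.0189
-0.101 [0.5645 0.5799] 0.0182
-0.095 [0.5632 0.5789] 0.0191
-0.089 [0.5623 0.578 ] 0.0181
-0.083 [0.5618 0.5773] 0.0182
-0.077 [0.5623 0.578 ] 0.0181
-0.071 [0.5635 0.5823] 0.0182
-0.065 [0.5657 0.5878] 0.0184
-0.059 [0.5704 0.587 ] 0.018
-0.053 [0.575  0.5813] 0.0162
```

View pics/w8c.png

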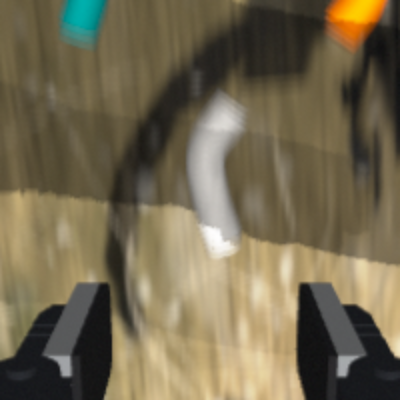

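The bent white bar is at crop (215,175). Its straight part runs at about 100° through (0.571,-0.091), 18 mm high, so the closing axis turns to about 8°.

>>> carry_out([
  {"tx": 0.35, "ty": 0.2, "tz": -4, "wx": 0, "wy": 0, "wz": 0.11, "claw": 0},
  {"tx": 0, "ty": 0, "tz": -4, "wx": 0, "wy": 0, "wz": 0.11, "claw": 0},
  {"tx": 0, "ty": 0, "tz": -4, "wx": 0, "wy": 0, "wz": 0, "claw": 0},
  {"tx": 0, "ty": 0, "tz": -2, "wx": 0, "wy": 0, "wz": 0, "claw": 0},
  {"tx": 0, "ty": 0, "tz": 0, "wx": 0, "wy": 0, "wz": 0, "claw": 1},
  {"tx": 0, "ty": 0, "tz": 0, "wx": 0, "wy": 0, "wz": 0, "claw": 1},
  {"tx": 0, "ty": 0, "tz": 0, "wx": 0, "wy": 0, "wz": 0, "claw": 1},
  {"tx": 0, "ty": 0, "tz": 0, "wx": 0, "wy": 0, "wz": 0, "claw": 1},
], newtons=50)

```text
clock: 20.88
tcp_pos: [0.5727, -0.0902, 0.0098]
orientation: [0.001, 0.656, 0.755, 0.0]
wrist_force: [0.4, 0.2, 0.4]
finger_gap: 0.0224
grip_force: 48.2
```

>>> carry_out([
  {"tx": 0, "ty": 0, "tz": 1, "wx": 0, "wy": 0, "wz": 0, "claw": 1},
  {"tx": 0, "ty": 0, "tz": 3, "wx": 0, "wy": 0, "wz": 0, "claw": 1},
  {"tx": 0, "ty": 0, "tz": 4, "wx": 0, "wy": 0, "wz": 0, "claw": 1},
  {"tx": 0, "ty": 0, "tz": 4, "wx": 0, "wy": 0, "wz": 0, "claw": 1},
])

```text
clock: 21.38
tcp_pos: [0.572, -0.09, 0.1309]
orientation: [0.0, 0.656, 0.755, 0.0]
wrist_force: [0.5, -0.8, -0.7]
finger_gap: 0.0222
grip_force: 48.3
```

>>> carry_out([
  {"tx": 0.1, "ty": 4, "tz": 0, "wx": 0, "wy": 0, "wz": 0, "claw": 1},
  {"tx": 0.1, "ty": 4, "tz": 0, "wx": 0, "wy": 0, "wz": 0, "claw": 1},
  {"tx": 0.1, "ty": 4, "tz": 0, "wx": 0, "wy": 0, "wz": 0, "claw": 1},
  {"tx": 0.1, "ty": 4, "tz": 0, "wx": 0, "wy": 0, "wz": 0, "claw": 1},
  {"tx": 0.1, "ty": 4, "tz": 0, "wx": 0, "wy": 0, "wz": 0, "claw": 1},
  {"tx": 0.1, "ty": 3.8, "tz": 0, "wx": 0, "wy": 0, "wz": 0, "claw": 1},
  {"tx": 0, "ty": 0, "tz": 0, "wx": 0, "wy": 0, "wz": 0, "claw": 1},
  {"tx": 0, "ty": 0, "tz": 0, "wx": 0, "wy": 0, "wz": 0, "claw": 1},
])

```text
clock: 22.38
tcp_pos: [0.5781, 0.1479, 0.1294]
orientation: [0.0, 0.655, 0.755, 0.0]
wrist_force: [0.4, -0.2, -0.0]
finger_gap: 0.0223
grip_force: 48.4
```

```bash
python3 -c "
from h import *
c=look('w9')"
```

```text
22.375 [0.5781 0.1479 0.1294] [ 0.12  0.4  -0.08  1.09 -0.    1.55] 0.0223 yaw y-axis 8.1
```

View pics/w9.png

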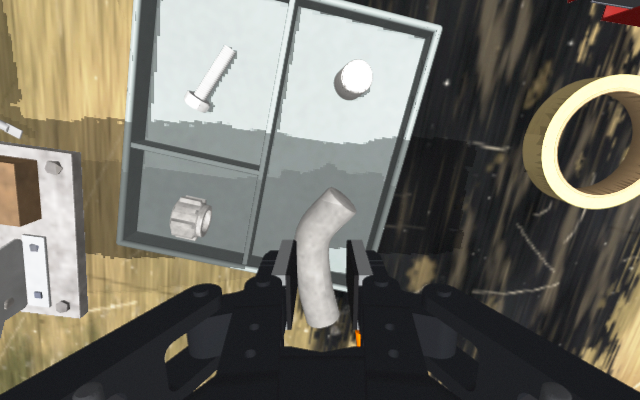

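The bolt (212,80), ring (192,217) and upright stub (353,78) are each in their bays, and the bent bar is held above the free end of the long bay. Lowering.

>>> carry_out([
  {"tx": 0, "ty": 0, "tz": -3.5, "wx": 0, "wy": 0, "wz": 0, "claw": 1},
  {"tx": 0, "ty": 0, "tz": -3.5, "wx": 0, "wy": 0, "wz": 0, "claw": 1},
  {"tx": 0, "ty": 0, "tz": -3, "wx": 0, "wy": 0, "wz": 0, "claw": 1},
  {"tx": 0, "ty": 0, "tz": -1.4, "wx": 0, "wy": 0, "wz": 0, "claw": 1},
  {"tx": 0, "ty": 0, "tz": 0, "wx": 0, "wy": 0, "wz": 0, "claw": 1},
  {"tx": 0, "ty": 0, "tz": 0, "wx": 0, "wy": 0, "wz": 0, "claw": 0.1},
  {"tx": 0, "ty": 0, "tz": 0, "wx": 0, "wy": 0, "wz": 0, "claw": 0.1},
  {"tx": 0, "ty": 0, "tz": 0, "wx": 0, "wy": 0, "wz": 0, "claw": 0.1},
])

```text
clock: 23.42
tcp_pos: [0.5788, 0.1481, 0.0158]
orientation: [0.001, 0.656, 0.755, 0.001]
wrist_force: [0.1, -0.9, 0.0]
finger_gap: 0.0381
grip_force: 0.0
```

>>> carry_out([
  {"tx": 0, "ty": 0, "tz": 2, "wx": 0, "wy": 0, "wz": 0, "claw": 0.1},
  {"tx": 0, "ty": 0, "tz": 4, "wx": 0, "wy": 0, "wz": 0, "claw": 0.1},
  {"tx": 0, "ty": 0, "tz": 5, "wx": 0, "wy": 0, "wz": 0, "claw": 0.1},
  {"tx": 0, "ty": -3, "tz": 3, "wx": 0, "wy": 0, "wz": 0, "claw": 0.1},
  {"tx": 0, "ty": -3, "tz": 2, "wx": 0, "wy": 0, "wz": 0, "claw": 0.1},
  {"tx": 0, "ty": 0, "tz": 0, "wx": 0, "wy": 0, "wz": 0, "claw": 0.1},
  {"tx": 0, "ty": 0, "tz": 0, "wx": 0, "wy": 0, "wz": 0, "claw": 0.1},
])

```text
clock: 24.3
tcp_pos: [0.5778, 0.0883, 0.1745]
orientation: [-0.0, 0.656, 0.755, 0.0]
wrist_force: [-0.9, -0.4, -0.5]
finger_gap: 0.0387
grip_force: 0.0
```

```bash
python3 -c "
from h import *
c=look('w10')
s=snap('side');cv2.imwrite('pics/f.png',np.hstack([c['image'][:,100:500],cv2.resize(s['image'][130:210,220:340],None,fx=3.3,fy=5)]))
P=cloud(c).reshape(-1,3)
for n,x,y,r in(('bent',.578,.15,.045),('stub',.587,.235,.02),('ring',.477,.115,.02),('bolt',.483,.225,.03)):
  k=(np.hypot(P[:,0]-x,P[:,1]-y)<r)&(P[:,2]>.01);print(n,k.sum(),np.percentile(P[k],[2,50,98],axis=0).round(3).tolist())
"
```

```text
24.3 [0.5778 0.0883 0.1745] [ 0.01  0.35 -0.04  1.18  0.    1.44] 0.0387 yaw y-axis 8.1
bent 4934 [[0.567, 0.107, 0.016], [0.589, 0.11, 0.26], [0.596, 0.175, 0.273]]
stub 731 [[0.577, 0.226, 0.011], [0.586, 0.229, 0.041], [0.597, 0.235, 0.059]]
ring 1166 [[0.468, 0.103, 0.012], [0.481, 0.12, 0.033], [0.491, 0.133, 0.039]]
bolt 591 [[0.471, 0.202, 0.012], [0.482, 0.214, 0.017], [0.492, 0.231, 0.022]]
```

View pics/f.png

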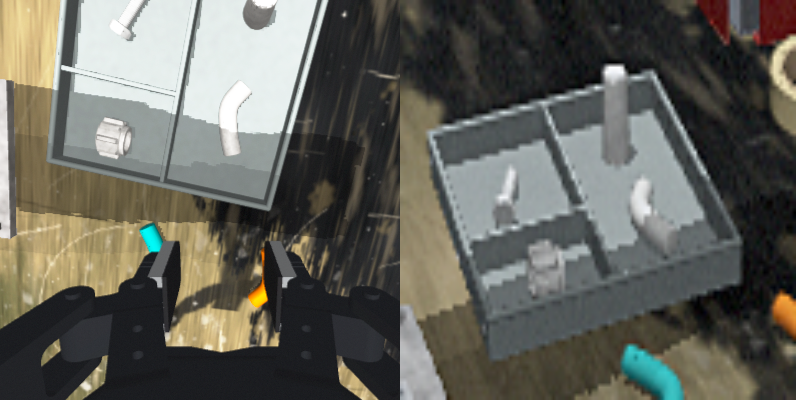

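All four pieces are in their bays, with the stub upright at crop (615,115) and the bent bar flat at (655,215), and the gripper is clear of everything. Handing in.

```bash
python3 -c "
from workcell import env
print(env.hand_in())"
```

```text
the job is handed in; nothing more can be done
None
```

I put the bolt in the middle-sized bay, the ring in the smallest bay and both off-cuts in the long bay with the straight stub upright, never touched the chip, sleeve or pillar, and handed the job in after about 24 s; the hand-in returned no verdict.

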